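# Park a watch movement under the dust cover

## Robot

A 7-joint arm with a two-finger parallel gripper is mounted at the origin on the work surface. World frame = base frame: x ahead of the robot, y to its left, z up, the work surface at z = 0. Lengths are in m, angles in degrees, forces in N, time in s.
With the tool pointing down it reaches from about 0.425 to 0.825 m from the base axis. Payload 3.6 kg.
Tool frame: the origin (TCP) lies midway between the tips of the shut fingers; the grasp point (between the pads) lies 19 mm behind it; z points along the fingers, y is the line along which they close (so a half turn about z gives the same grasp; the last joint's range is limited). The gripper opens to 85 mm and grips with 20 to 120 N. Pads are 22 mm wide; open, the fingers measure 114 mm over their backs; the gripper's body (76 mm by 85 mm) begins 54 mm behind the grasp point. The pads swing forward as they close: fully open they stand 13 mm farther back than shut.
Start: joints at [-1.518, 35.231, -0.722, 81.555, 0.464, 63.22, -2.315], TCP at [0.65, 0, 0.231] pointing down, gripper open.
Joint ranges: [-178.69, 178.69], [-17.37, 117.87], [-77.05, 75.6], [15.02, 138.74], [-78.02, 258.01], [0.78, 113.62], [-162.83, 162.83]. Speed limits (degrees/s): [159.86, 159.86, 180, 180, 180, 180, 180].

## Interface

Orientations are given as [roll, pitch, yaw] about the fixed x, y, z axes, in that order (R = Rz(yaw) Ry(pitch) Rx(roll)).
In Python, from workcell import bot gives the robot as it stands. Calls block until the motion is done:
- bot.movep(position, orientation): joint-space move of the TCP to a pose.
- bot.servo_line(position, attitude=None, vel=0.15, stop_force=None): straight line of the TCP; attitude=None keeps the orientation; vel is the mean speed in m/s. With stop_force (N) it stops when the force on the tool has changed by that much, and returns True; else False.
- bot.set_joints(angles): joint-space move.
- bot.set_gripper(opening, effort=None): finger opening in m; effort is the grip in N (None keeps the last); returns when the fingers have stopped.
- bot.pause(seconds).
- bot.inverse_kinematics(position, orientation): joint angles nearest the present ones, or None.
- bot.get_image(name): name is "scene" or "side" or "wrist"; returns the picture (480x640x3 uint8, red, green, blue); there is no depth.
- bot.get_calibration(name): a dict with "camera_matrix" (3x3 intrinsics, pixels), "xyz" and "attitude" of the camera in the world. Camera axes: x right, y down, z forward; pixel columns grow to the right and rows downward; lengths in m; the calibration is good to about 2 mm. A picture is of the moment at which its call begins: read the wrist's pose just before it. get_calibration takes no time and is no camera call; for the wrist camera it gives the pose at the moment of the call.
A pose or a line that the arm cannot do raises bot.IKError and nothing moves.
- bot.hand_in(): hands the job in; it is judged then, once.
Trained networks look in the newest picture that a camera, given by its name, has taken for a name from the list of things; names that differ only in an ending like _2 or _b are one class to them, and where a whole thing is asked for, a point or a joint stands for the part that bears it (a point fixed in the world has none). Each returns a list of dicts, best first, with "p" (0 to 1); they miss things now and then, are a little off and sometimes report something else, mostly with a low value. They report only what shows in the picture. A call takes as long as a camera call. They do not tell look-alikes from the thing itself.
- bot.recognise(camera, name): "point" ([x, y, z] in m, in world coordinates, good to about 4 mm: the middle of the surface that is visible of it).
- bot.silhouettes(camera, name): "mask" (480x640 bool, what is visible of it).
Readings, each from a call of its own:
- bot.current_clock(): time.
- bot.current_joints(): joint angles.
- bot.current_qvel(): joint speeds.
- bot.current_tau(): joint torques, N m.
- bot.current_position(): TCP position.
- bot.current_tcp_rot(): TCP orientation.
- bot.current_ft_force(): force on the tool from outside, world axes, zero at the start.
- bot.current_ft_torque(): the same for the moment, N m.
- bot.current_finger_gap(): finger opening in m.
- bot.current_grasp_force(): force on a finger pad.
Only numpy, scipy, OpenCV 4.12 (cv2) and the standard library are available. Lean on these libraries where they do the work, as an engineer would, in place of code of your own. Each camera call takes 0.05 s, during which the arm holds its last target. There are 200 camera calls.

## Task

Put the metal movement holder upright in the empty middle bay of the long aluminium tray, then push the tray flat and parallel against the brass rail, still outside the dust cover. Then slide it along the rail, pushing on the middle of its tall end so that it does not bind and never forcing it, until it is fully home under the cover, and swing the red latch shut behind it. Do not disturb the other things on the bench.

Things in the scene. Friction and masses are not known exactly. Their poses are not given: they have to be found in the camera images.
- holder: movement holder: nickel-steel block 44 (x) x 34 (y) x 32 mm with a round brass watch movement 28 mm wide, 4 mm high on top (36 mm in all), 150 g, standing on the bench to the left or right in front of the robot. Origin: centre of its underside, z up.
- tray: long open aluminium tray, 90 mm (x) by 180 mm (y), about 0.45 kg, loose on the bench. Origin: centre of its underside. Floor 6 mm thick; side walls and lead (+y) end wall 18 mm high; tail (-y) end wall taller. Parts in its two end bays are fixed and below the rims. It starts askew (up to 0.28 rad), 50 to 70 mm short of the rail and outside the dust cover.
- tail (a point): middle of the outer face of the tray's tail end wall, 19 mm above the bench. The wall is flat, 90 mm wide, 32 mm high, 6 mm thick, with a red stripe on its middle. Push the tray here. Axes as the tray's.
- bay (a point): centre of the floor of the tray's empty middle bay (green floor, 6 mm above the bench): 80 mm (x) by 72 mm (y) between walls that stand 12 mm above this floor. Axes as the tray's.
- dock: fixed dock: a dust cover (grey walls, clear roof) with a brass rail. Origin on the bench at the mouth of the cover, in line with the middle of a tray that lies against the rail. +y: the way the tray slides in; +x: away from the robot, to the rail. The cover is 60 mm high and spans y 0 to 190, x -63 to +59 mm.
- rail_face (a point): point on the rail's face (dock x +45, y -100 mm, 9 mm above the bench). Guides grip (friction about 1.2): pushed off-centre, the tray turns and jams. The rail, 18 mm high, has this face from dock y -240 to +30 mm. A tray lying against it has its origin at dock x = 0 and its axes parallel to the dock's.
- home (a point): where the tray's origin is when it is fully home against the end stop (dock y +75 mm, on the bench); its tail then stands 15 mm proud of the mouth. The cover guides the tray only in its throat (dock y 4 to 30 mm, near wall at x -49 mm: 4 mm clearance), with 7 mm relief beyond; a flared lead-in, 30 mm high, reaches out to dock x -80 mm at the mouth.
- latch (a joint): angle (rad) of the red latch, a bar 100 mm long, 10 mm wide, 21 to 29 mm above the bench. 0: shut, pointing to dock -x, 5 mm behind the tail of the tray when home. It grows as it opens: at 1.57 the bar points to dock -y, outside the rail and clear of the tray; starts at 1.5 to 1.9. It stays where it is left and moves easily (about 1 N at the knob).
- pivot (a point): foot of the latch's upright pivot, on the bench at dock x +74, y -25 mm. Axes as the dock's.
- latch_knob (a point): middle of the round red upright knob on the latch: 12 mm in diameter, from 29 to 66 mm above the bench (this point 47 mm), 92 mm from the pivot. It can be gripped from above or pushed.
- dish: teal round parts dish 88 mm wide, 22 mm high; bystander. Origin: centre of underside.
- cushion: black round casing cushion 72 mm wide, 22 mm high; bystander. Origin: centre of underside.
- loupe: black eye loupe with pink rim, 38 mm wide, 42 mm high; bystander. Origin: centre of underside.
- tweezers: steel tweezers 125 mm long lying flat, 6 mm high; bystander. Origin: centre, x along them.
- jar: glass jar with ball knob, 78 mm wide, 98 mm high; bystander. Origin: centre of underside.
- driver: small screwdriver 120 mm long lying flat, x along it; bystander.
- case_ring: steel watch case, 40 mm wide, 10 mm high; bystander. Origin: centre of underside.
Things that resemble listed ones, but are neither listed nor needed, are in the scene too. Of the things like the holder, leave any that is green; of the rest the smaller one is meant.

How it is judged:
By the outcome, as a careful person would: the job done as asked, in the order asked, and still so for the second after the job is handed in, with the robot touching nothing.
It also fails if it takes over 72 s, if anything falls off the work surface, if the arm or the gripper's body presses on something with over 40 N, if the wrist force passes 120 N, or if a joint passes its speed limit or range.

## Working session

There is one attempt and no reset: what is moved stays moved. The work goes in short steps, each a Python script; the robot and the scene stay as the last script left them, time stands still between calls to the robot, and variables do not carry over. Pictures are saved under pics/ and viewed, at most 10 in all, crops included, and the job is handed in when it is done.

```bash
mkdir -p pics; ls; cat > h.py <<'E'
import numpy as np, cv2
from scipy.spatial.transform import Rotation as R
from workcell import bot
def rot(a): return R.from_euler('xyz',a,degrees=True).as_matrix()
def snap(cam,fn=None):
    c=bot.get_calibration(cam); im=bot.get_image(cam)
    if fn: cv2.imwrite('pics/'+fn,cv2.cvtColor(im,cv2.COLOR_RGB2BGR))
    return im,c
def px2w(c,uv,z):
    K=np.array(c['camera_matrix']);Rm=rot(c['attitude']);t=np.array(c['xyz'])
    d=Rm@np.linalg.solve(K,np.array([uv[0],uv[1],1.]))
    return t+d*(z-t[2])/d[2]
def w2px(c,p):
    K=np.array(c['camera_matrix']);q=K@(rot(c['attitude']).T@(np.array(p)-np.array(c['xyz'])))
    return q[:2]/q[2]
E
python3 - <<'E'
from h import *
for cam in ['scene','side']:
    im,c=snap(cam,cam+'0.png'); print(cam,c['xyz'],c['attitude'])
    for n in ['holder','tray','dock','latch','latch_knob','dish','cushion','loupe','tweezers','jar','driver','case_ring']:
        print(n,[(np.round(d['point'],3).tolist(),round(d['p'],2)) for d in bot.recognise(cam,n)])
print(bot.current_clock(), bot.current_tcp_rot())
E
```

```text
pics
scene [ 0.93556207 -0.51273032  1.11834284] [-146.63796252   -0.62434195   40.35283117]
holder [([0.243, 0.277, 0.042], 0.65)]
tray [([0.545, -0.102, 0.011], 0.95)]
dock [([0.629, 0.068, 0.058], 0.96), ([0.694, -0.008, 0.031], 0.21)]
latch [([0.694, -0.01, 0.031], 0.81)]
latch_knob [([0.693, -0.009, 0.03], 0.74)]
dish [([0.387, -0.33, 0.002], 0.98), ([0.791, 0.124, 0.071], 0.69)]
cushion [([0.788, -0.154, 0.022], 0.86), ([0.388, -0.336, 0.003], 0.51)]
loupe [([0.602, 0.359, 0.03], 0.61)]
tweezers [([0.609, -0.404, 0.007], 0.75)]
jar [([0.79, 0.124, 0.067], 0.56)]
driver [([0.516, 0.392, 0.024], 0.68), ([0.547, -0.1, 0.005], 0.41)]
case_ring [([0.703, 0.321, 0.001], 0.69)]
side [0.47281799 1.02581046 0.75382406] [-124.99583894    0.48441    -178.19527693]
holder [([0.399, 0.313, 0.034], 0.82), ([0.244, 0.304, 0.04], 0.77), ([0.27, 0.456, 0.044], 0.76)]
tray [([0.545, -0.112, 0.009], 0.67)]
dock [([0.594, 0.163, 0.054], 0.87)]
latch [([0.699, -0.022, 0.03], 0.68), ([0.493, 0.415, 0.026], 0.29)]
latch_knob [([0.699, -0.023, 0.026], 0.74)]
dish [([0.698, -0.02, 0.03], 0.68), ([0.393, -0.354, 0.011], 0.64)]
cushion [([0.786, -0.131, 0.021], 0.95)]
loupe [([0.597, 0.376, 0.03], 0.68), ([0.598, 0.165, 0.056], 0.33)]
tweezers [([0.498, 0.416, 0.021], 0.65), ([0.611, -0.4, 0.003], 0.56)]
jar [([0.779, 0.161, 0.056], 0.58)]
driver [([0.494, 0.416, 0.02], 0.57)]
case_ring [([0.709, 0.325, 0.005], 0.53)]
1.3 [ 1.79999924e+02 -7.44319665e-04  9.00036389e+01]
```

View pics/scene0.png

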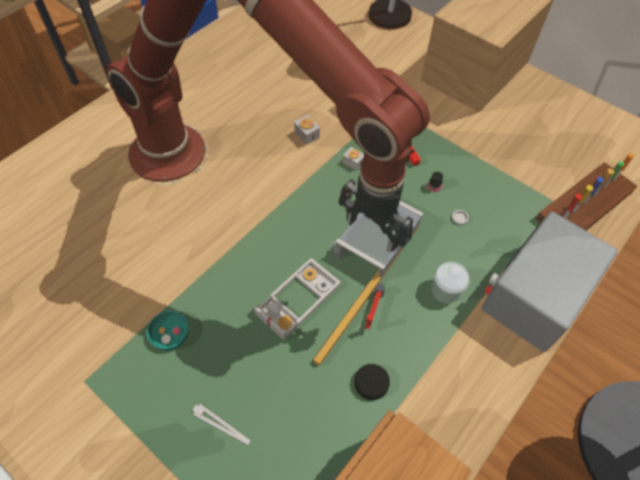

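View pics/side0.png

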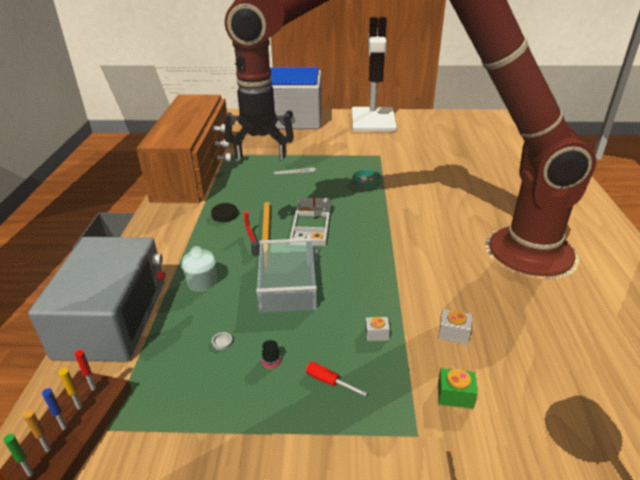

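The scene image shows the tray around (297,298), the rail from (317,360) to (378,280), the red latch at (374,307) and the cover at (378,232). In the side image the small grey holder is at (377,328), the larger one at (455,325) and the green one at (458,387). I'll take close wrist views next.

```bash
python3 - <<'E'
from h import *
bot.movep([0.60,-0.10,0.42],[180,0,90])
im,c=snap('wrist','w1.png'); print(c)
for n in ['tray','latch_knob','latch','dock']:
    print(n,[(np.round(d['point'],3).tolist(),round(d['p'],2)) for d in bot.recognise('wrist',n)])
bot.movep([0.43,0.27,0.25],[180,0,90])
im,c=snap('wrist','w2.png'); print(c['xyz'],c['attitude'])
print('h',[(np.round(d['point'],3).tolist(),round(d['p'],2)) for d in bot.recognise('wrist','holder')])
print(bot.current_clock())
E
```

```text
{'camera_matrix': array([[346.95104491,   0.        , 315.00851124],
       [  0.        , 346.95104491, 240.13758195],
       [  0.        ,   0.        ,   1.        ]]), 'xyz': array([ 0.60038903, -0.01842166,  0.56189191]), 'attitude': array([1.61722697e+02, 1.43115915e-01, 1.33005652e-01])}
tray [([0.551, -0.097, 0.003], 0.91)]
latch_knob [([0.694, -0.011, 0.03], 0.59)]
latch [([0.694, -0.01, 0.029], 0.61)]
dock [([0.616, 0.077, 0.056], 0.72)]
[0.43172809 0.34959492 0.39392683] [ 1.61631423e+02 -1.10174139e-01 -1.09023018e-01]
h [([0.247, 0.291, 0.046], 0.77), ([0.402, 0.291, 0.03], 0.69), ([0.274, 0.43, 0.046], 0.59), ([0.752, -0.146, 0.008], 0.3)]
4.15
```

View pics/w1.png

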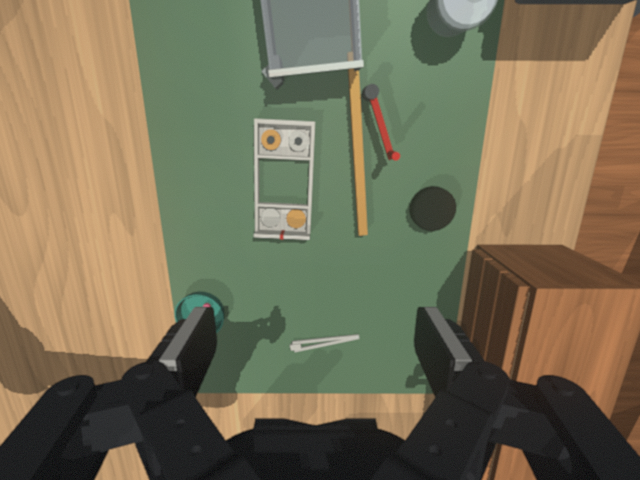

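View pics/w2.png

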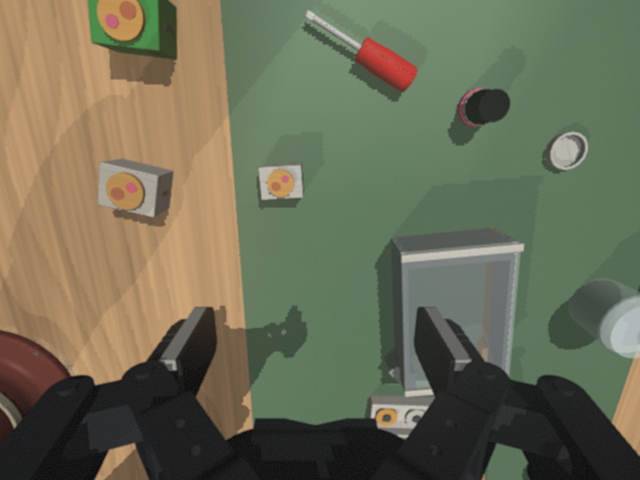

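The w1 view shows the tray rim corners near (255,119), (315,122), (309,238) and (254,235). The rail runs from (350,60) to (362,235), with the pivot at (371,92) and the knob at (395,156). In w2 the holder is at (281,183) and is nearly axis-aligned. Next I'll refine these numerically.

```bash
cat > m.py <<'E'
from h import *
import json
bot.movep([0.60,-0.05,0.36],[180,0,90])
im,c=snap('wrist','w3.png'); hsv=cv2.cvtColor(im,cv2.COLOR_RGB2HSV)
np.save('w3.npy',im); json.dump({k:np.array(v).tolist() for k,v in c.items()},open('w3.json','w'))
# rail: orange band, edges row by row
u=w2px(c,[0.663,-0.1,0.018]); print('pred',u)
m=cv2.inRange(hsv,(12,110,120),(30,255,255)); 
n,l,s,ce=cv2.connectedComponentsWithStats(m)
for i in range(1,n):
    if s[i,4]>300: print('yellow',s[i])
k=max(range(1,n),key=lambda i:s[i,3] if s[i,2]<60 else 0)
pts=[]
for v in range(s[k,1]+8,s[k,1]+s[k,3]-8,4):
    r=np.where(l[v]==k)[0]; pts.append(np.r_[px2w(c,(r[0],v+.5),.018)[:2],px2w(c,(r[-1]+1,v+.5),.018)[:2]])
pts=np.array(pts); print(np.round(pts[::6],4))
for j in (0,2):
    p=np.polyfit(pts[:,j+1],pts[:,j],1); print('edge x=%.4f y + %.4f'%tuple(p), np.std(pts[:,j]-np.polyval(p,pts[:,j+1])), 'deg',np.degrees(np.arctan(-p[0])))
red=cv2.inRange(hsv,(0,150,100),(6,255,255))|cv2.inRange(hsv,(174,150,100),(180,255,255))
n,l,s,ce=cv2.connectedComponentsWithStats(red)
for i in range(1,n):
    if s[i,4]>15: print('red',s[i],ce[i],px2w(c,ce[i],.03)[:2])
d=bot.silhouettes('wrist','tray'); 
if d:
    M=d[0]['mask'].astype(np.uint8); np.save('tm.npy',M); cs=max(cv2.findContours(M,0,1)[0],key=cv2.contourArea)[:,0]
    W=np.array([px2w(c,q+.0,.018)[:2] for q in cs.astype(float)])
    print('tray rect',cv2.minAreaRect((W*1000).astype(np.float32)))
print(bot.current_clock())
cv2.imwrite('pics/w3c.png',cv2.resize(cv2.cvtColor(im,cv2.COLOR_RGB2BGR)[0:330,200:440],None,fx=2.4,fy=1.8,interpolation=cv2.INTER_CUBIC))
E
python3 m.py
```

```text
pred [358.44223558 222.2188636 ]
yellow [ 352  108   19  171 1802]
yellow [ 587  120   53  192 4527]
yellow [530 348  19  37 330]
yellow [ 553  353   87  102 4690]
[[ 1.0280e+00  3.0600e-02  1.0320e+00  3.0700e-02]
 [ 1.0290e+00 -4.0000e-04  1.0413e+00 -3.0000e-04]
 [ 1.0287e+00 -3.2800e-02  1.0509e+00 -3.2700e-02]
 [ 1.0283e+00 -6.6600e-02  1.0609e+00 -6.6500e-02]
 [ 1.0280e+00 -1.0190e-01  1.0715e+00 -1.0170e-01]
 [ 1.0276e+00 -1.3890e-01  1.0824e+00 -1.3860e-01]
 [ 1.0287e+00 -1.7760e-01  1.0909e+00 -1.7730e-01]
 [ 1.0330e+00 -2.1810e-01  1.0874e+00 -2.1790e-01]]
edge x=-0.0072 y + 1.0279 0.002845651693201229 deg 0.4101083459036496
edge x=-0.2480 y + 1.0433 0.004369931379132021 deg 13.929937037066205
red [548   0  12   6  52] [553.03846154   2.03846154] [0.87769231 0.17106422]
red [375 138  32  67 460] [388.86304348 170.94782609] [ 0.6993374  -0.02502786]
tray rect ((550.6193237304688, -103.56999206542969), (191.17625427246094, 92.40899658203125), 86.8141098022461)
5.6583
```

View pics/w3c.png

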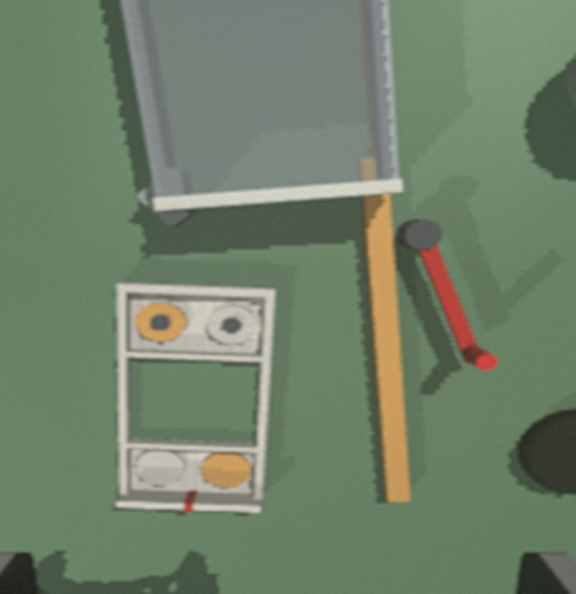

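The crop shows the tray tail with its red stripe at about (190,502) in crop pixels. The rail's front end is at (397,500), the pivot at (421,233) and the knob top at (486,362). The automatic fit picked wood rather than the rail, so I'll fit the right component.

```bash
cat > m2.py <<'E'
from h import *
import json
im=np.load('w3.npy'); c=json.load(open('w3.json')); hsv=cv2.cvtColor(im,cv2.COLOR_RGB2HSV)
m=cv2.inRange(hsv,(12,110,120),(30,255,255))[108:279,345:375]
pts=[]
for v in range(6,166,3):
    r=np.where(m[v])[0]
    if len(r): pts.append(np.r_[px2w(c,(345+r[0],108+v+.5),.018)[:2],px2w(c,(345+r[-1]+1,108+v+.5),.018)[:2]])
pts=np.array(pts)
for j in (0,2):
    p=np.polyfit(pts[:,j+1],pts[:,j],1); print('edge x=%.4f y + %.4f'%tuple(p), np.std(pts[:,j]-np.polyval(p,pts[:,j+1])), 'deg',np.degrees(np.arctan(-p[0])))
f=lambda a,b:(200+a/2.4,b/1.8)
P=lambda n,a,b,z:print(n,np.round(px2w(c,f(a,b),z)[:2],4))
P('rail front L',386,501,.018);P('rail front R',411,500,.018)
P('mouth lip L',154,210,.06);P('mouth lip R',402,190,.06)
P('pivot',421,229,.034);P('knob top',486,361,.066)
P('TL',117,284,.018);P('TR',275,289,.018);P('tailL',116,509,.032);P('tailR',261,512,.032);P('tailtopL-in',118,497,.032)
P('stripe bot',189,512,.032)
P('bayTL',129,358,.018);P('bayTR',262,361,.018);P('bayBL',129,443,.018);P('bayBR',260,447,.018)
E
python3 m2.py
python3 - <<'E'
from h import *
im=cv2.cvtColor(cv2.imread('pics/w2.png'),cv2.COLOR_BGR2RGB)
c=bot.get_calibration('wrist'); c['xyz']=[0.43172809,0.34959492,0.39392683]; c['attitude']=[161.631423,-.110174,-.109023]
hsv=cv2.cvtColor(im,cv2.COLOR_RGB2HSV)[150:215,245:320]
d=cv2.inRange(hsv,(0,90,120),(25,255,255)); ys,xs=np.where(d); print('disc',len(xs),px2w(c,(245+xs.mean()+.5,150+ys.mean()+.5),.036))
g=cv2.inRange(hsv,(0,0,150),(180,60,255))|d; 
cs=max(cv2.findContours(g,0,1)[0],key=cv2.contourArea)[:,0]+[245,150]
W=np.array([px2w(c,q+.5,.032)[:2] for q in cs.astype(float)]); print(cv2.minAreaRect((W*1000).astype(np.float32)), cv2.boundingRect(cs))
E
```

```text
edge x=-0.0958 y + 0.6524 0.0005809066474689961 deg 5.4725115722297
edge x=-0.0996 y + 0.6672 0.00044037019326411157 deg 5.685070315680031
rail front L [ 0.6705 -0.1888]
rail front R [ 0.6864 -0.1878]
mouth lip L [0.5384 0.0426]
mouth lip R [0.6621 0.0555]
pivot [0.6773 0.0309]
knob top [ 0.7119 -0.058 ]
TL [ 0.5092 -0.0095]
TR [ 0.5992 -0.0128]
tailL [ 0.5011 -0.1903]
tailR [ 0.5911 -0.1927]
tailtopL-in [ 0.5029 -0.1795]
stripe bot [ 0.5463 -0.1929]
bayTL [ 0.5131 -0.0664]
bayTR [ 0.5917 -0.0685]
bayBL [ 0.5095 -0.1373]
bayBR [ 0.5904 -0.1404]
disc 546 [0.39661079 0.29236755 0.036     ]
((396.62841796875, 292.5145568847656), (43.53481674194336, 33.56175231933594), 3.1777079105377197) (258, 165, 45, 35)
```

```bash
cat >> h.py <<'E'
DO=np.array([0.602,0.048]); DY=5.6
def dk(x,y):  # dock mm -> world xy
    t=np.radians(DY); return DO+np.array([[np.cos(t),-np.sin(t)],[np.sin(t),np.cos(t)]])@(np.array([x,y])/1000)
def line(xy,z,att=None,**k): return bot.servo_line([xy[0],xy[1],z],att,**k)
E
python3 - <<'E'
from h import *
h=(0.3966,0.2925); a=[180,0,93.2]
bot.movep([*h,0.10],a)
bot.set_gripper(0.070)
print(line(h,0.004,vel=0.12,stop_force=8),bot.current_position())
bot.set_gripper(0.0,40); print('gap',bot.current_finger_gap(),bot.current_grasp_force())
line(h,0.10,vel=0.15); print('gap',bot.current_finger_gap())
b=(0.551,-0.1022); a=[180,0,87.7]
bot.movep([*b,0.10],a)
im,c=snap('wrist','w4.png')
print(bot.current_clock(),bot.current_position())
E
```

```text
False [0.39695155 0.29281231 0.00446009]
gap 0.04355434169235358 41.95566773414612
gap 0.04343134876202188
11.4083 [ 0.55116703 -0.09965287  0.10000903]
```

View pics/w4.png

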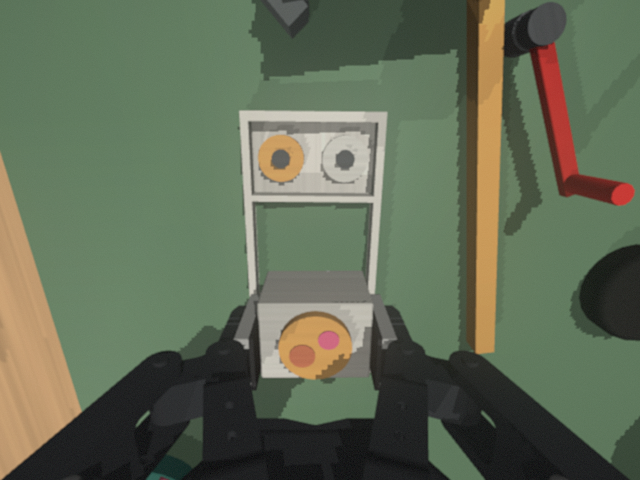

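The holder is held squarely, with the bay beneath it. The tray's lead corners are at (239,112) and (387,112), and the lead edge of the bay is at y≈203. I'll recheck the bay from here and then place the holder.

```bash
python3 - <<'E'
from h import *
c=bot.get_calibration('wrist'); print(bot.current_position())
A,B=px2w(c,(239,112),.018)[:2],px2w(c,(387.5,112),.018)[:2]; C,D=px2w(c,(253,203),.018)[:2],px2w(c,(374,203),.018)[:2]
print(A,B,C,D,'yaw',np.degrees(np.arctan2(*(B-A)[::-1])))
y=np.radians(-2.3); ey=np.array([-np.sin(y),np.cos(y)])
print('centre from lead',(A+B)/2-.09*ey,'bay from edge',(C+D)/2-.036*ey)
E
```

```text
[ 0.55116703 -0.09965287  0.10000903]
[ 0.50842844 -0.00988642] [ 0.59903714 -0.01312847] [ 0.51178327 -0.06655376] [ 0.59178944 -0.06942221] yaw -2.049211496317317
centre from lead [ 0.55012093 -0.10143494] bay from edge [ 0.55034161 -0.10395898]
```

```bash
python3 - <<'E'
from h import *
b=(0.5505,-0.1025); a=[180,0,87.8]
line(b,0.045,a,vel=0.1); print(bot.current_position())
print(line(b,0.0095,vel=0.04,stop_force=3),bot.current_position(),bot.current_ft_force())
bot.set_gripper(0.048); bot.pause(0.1); print(bot.current_finger_gap())
line(b,0.10,vel=0.15)
p=dk(-155,-146); a=[180,0,5.6]
bot.movep([*p,0.12],a)
im,c=snap('wrist','w5.png')
d=bot.silhouettes('scene','tray') if 0 else None
print(bot.current_clock(),bot.current_position())
E
```

```text
[ 0.55099389 -0.10224169  0.04530427]
True [ 0.54999287 -0.10243096  0.01091139] [ 0.31496263 -0.06894593  4.97717647]
0.04816829686692594
15.0 [ 0.46234521 -0.11219954  0.11950313]
```

View pics/w5.png

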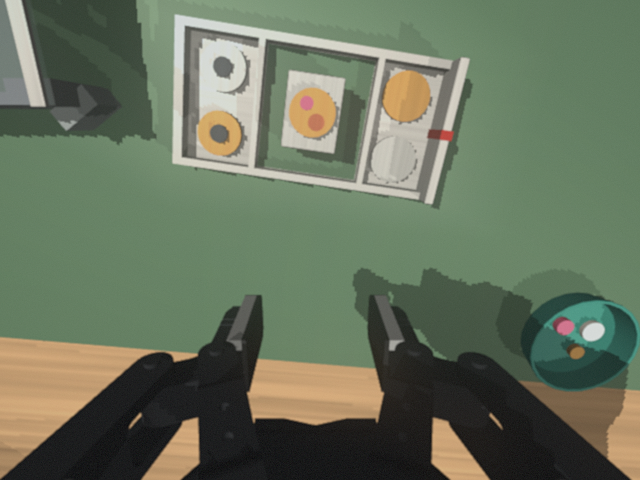

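The holder stands upright in the middle bay (about (313,112)), and the fingers are centred on the tray's near side. Next I'll push the tray square to the rail with the fingers open.

```bash
python3 - <<'E'
from h import *
a=[180,0,5.6]
bot.set_gripper(0.078)
p=dk(-150,-146)
print(line(p,-0.003,a,vel=0.1,stop_force=6),bot.current_position(),bot.current_ft_force())
line(dk(-75,-146),-0.003,vel=0.05); print(bot.current_ft_force())
r=line(dk(-48,-146),-0.003,vel=0.03,stop_force=9); q=bot.current_position()
t=np.radians(5.6); d=q[:2]-DO; print(r,q,'dock',d@[np.cos(t),np.sin(t)],d@[-np.sin(t),np.cos(t)],bot.current_ft_force(),bot.current_clock())
E
```

```text
False [ 0.46731783 -0.11205206 -0.00249987] [-0.0281312  -0.12505301  0.15196572]
[-1.87086551  1.07322228 -1.15556012]
True [ 0.55986911 -0.10297516 -0.0036075 ] dock -0.056662408400651246 -0.1461433666355164 [ 0.18789031 -0.1296062   0.35223428] 19.125
```

```bash
python3 - <<'E'
from h import *
r=line(dk(-50,-146),-0.003,vel=0.02,stop_force=12); q=bot.current_position()
t=np.radians(5.6); d=q[:2]-DO; print(r,'dock',d@[np.cos(t),np.sin(t)],d@[-np.sin(t),np.cos(t)],bot.current_ft_force())
line(dk(-75,-146),-0.002,vel=0.1)
line(dk(-75,-146),0.10,vel=0.2)
bot.set_gripper(0)
bot.movep([*dk(0,-225),0.22],[180,0,95.6])
im,c=snap('wrist','w6.png'); import json; json.dump({k:np.array(v).tolist() for k,v in c.items()},open('w6.json','w'))
print(bot.current_clock(),bot.current_position())
E
```

```text
False dock -0.05641702643634021 -0.1458515191255896 [-8.30651088 -1.69629486  4.32957114]
22.8417 [ 0.62335861 -0.17516548  0.21924692]
```

View pics/w6.png

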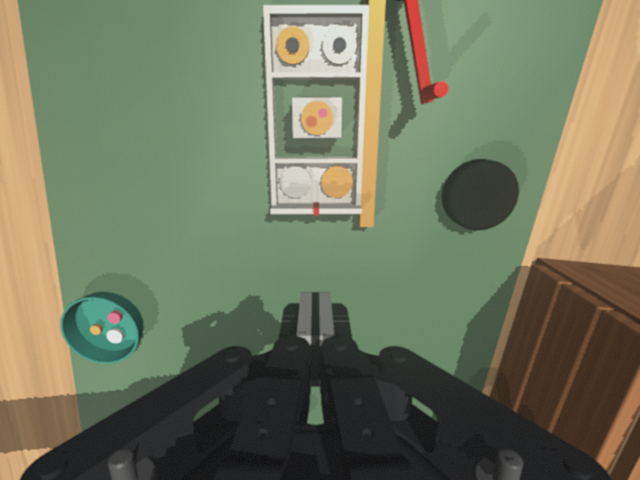

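The tray lies flush along the rail. The red stripe at (316,210) is directly ahead of the closed fingers, and the rail end is at (367,227). I'll check the yaw and tail offset, then push.

```bash
python3 - <<'E'
from h import *
import json
c=json.load(open('w6.json'))
t=np.radians(DY)
def td(p): d=np.array(p[:2])-DO; return np.round(1000*np.array([d@[np.cos(t),np.sin(t)],d@[-np.sin(t),np.cos(t)]]),1)
for n,uv,z in [('TL',(264,5),.018),('TR',(369,8),.018),('BL',(270,204),.018),('tailL',(269.5,213),.032),('tailR',(362,213),.032),('stripe',(316.5,214),.032),('railend L',(361,227),.018)]: print(n,td(px2w(c,uv,z)))
im=cv2.imread('pics/w6.png'); hsv=cv2.cvtColor(im,cv2.COLOR_BGR2HSV); m=cv2.inRange(hsv,(12,110,120),(30,255,255))[:,350:395]
P=[]
for v in range(10,220,4):
    r=np.where(m[v])[0]; P.append(td(px2w(c,(350+r[-1]+1,v+.5),.018)))
P=np.array(P); print('rail outer slope deg',np.degrees(np.polyfit(P[:,1],P[:,0],1)[0]),np.polyfit(P[:,1],P[:,0],1)[1])
E
```

```text
TL [-44.1 -46.4]
TR [ 45.9 -48.6]
BL [ -45.9 -219.8]
tailL [ -44.9 -225.7]
tailR [  45.7 -225.6]
stripe [   1.1 -226.6]
railend L [  47.2 -243.9]
rail outer slope deg -0.11914544621268754 59.42959738516803
```

```bash
cat > push.py <<'E'
from h import *
import h; h.DY=5.65; t=np.radians(5.65)
def td(p): d=np.array(p[:2])-DO; return np.round(1000*np.array([d@[np.cos(t),np.sin(t)],d@[-np.sin(t),np.cos(t)]]),1)
a=[180,0,95.65]
line(dk(0.5,-258),0.06,a,vel=0.2); line(dk(0.5,-258),0.010,vel=0.1); print(td(bot.current_position()))
r=line(dk(0.5,-226),0.010,vel=0.05,stop_force=12); print(r,td(bot.current_position()),bot.current_ft_force())
for y in ([] if r else [-190,-150,-110,-75,-45]):
    r=line(dk(0.5,y),0.010,vel=0.06,stop_force=14); print(y,r,td(bot.current_position()),np.round(bot.current_ft_force(),1),np.round(bot.current_ft_torque(),2))
    if r: break
print(bot.current_clock())
E
python3 push.py
```

```text
[   0.9 -258. ]
False [   0.7 -225.7] [-0.2135371  -1.44055685  0.96548434]
-190 False [   0.4 -188.1] [-0.2 -0.2  0.7] [ 0.    0.03 -0.  ]
-150 False [   1.  -148.9] [ 0.8 -0.8  0.7] [ 0.   -0.    0.05]
-110 False [   0.5 -108.4] [ 0.9  0.1 -0.6] [-0.04  0.07 -0.03]
-75 False [  0.7 -73.6] [ 0.3  0.1 -0. ] [-0.04  0.01  0.01]
-45 False [  0.5 -43.3] [ 0.6 -0.4 -0.6] [-0.02 -0.03  0.  ]
29.0167
```

```bash
cat > push2.py <<'E'
from h import *
import h; h.DY=5.65; t=np.radians(5.65)
def td(p): d=np.array(p[:2])-DO; return np.round(1000*np.array([d@[np.cos(t),np.sin(t)],d@[-np.sin(t),np.cos(t)]]),1)
r=line(dk(0.5,-12),0.010,vel=0.03,stop_force=10); print(r,td(bot.current_position()),bot.current_ft_force())
r=line(dk(0.5,-12),0.010,vel=0.02,stop_force=10); print(r,td(bot.current_position()),bot.current_ft_force())
line(dk(0.5,-60),0.010,vel=0.15); line(dk(0.5,-110),0.18,vel=0.2)
im,c=snap('wrist','w7.png'); import json; json.dump({k:np.array(v).tolist() for k,v in c.items()},open('w7.json','w'))
print(bot.current_clock())
E
python3 push2.py
```

```text
True [  0.2 -28.9] [0.12319189 0.3295264  0.57018768]
True [ -0.9 -29.1] [ 0.11335246 -0.8312727  -0.78078611]
31.6833
```

View pics/w7.png

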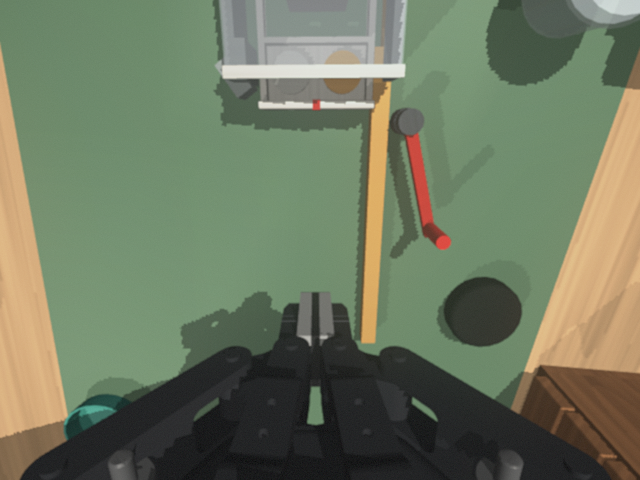

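The tail stands at row ~106, parallel to the mouth lip, with the pivot at (408,120) and the knob at (443,242). I'll check that it is 15 mm proud.

```bash
python3 - <<'E'
from h import *
import json
c=json.load(open('w7.json')); t=np.radians(5.65)
def td(p): d=np.array(p[:2])-DO; return np.round(1000*np.array([d@[np.cos(t),np.sin(t)],d@[-np.sin(t),np.cos(t)]]),1)
for n,uv,z in [('tailL',(260,107),.032),('tailR',(373,107),.032),('railend',(361,343),.018),('railendR',(376,343),.018),('lipL',(222,78),.06),('lipR',(404,76),.06),('pivot',(408,119),.034),('knob',(443,242),.066)]: print(n,td(px2w(c,uv,z)))
E
```

```text
tailL [-43.7 -17.1]
tailR [ 44.3 -17.5]
railend [  45.5 -244.1]
railendR [  61.  -244.1]
lipL [-64.4   0.7]
lipR [60.3  1.4]
pivot [ 71.7 -26.4]
knob [  98.6 -116.9]
```

```bash
cat > latch.py <<'E'
from h import *
import h; h.DY=5.65; t=np.radians(5.65)
PV=np.array([73,-27])
def wp(f,s): return dk(*(PV+92*np.array([-np.cos(f),-np.sin(f)])+s*np.array([np.sin(f),-np.cos(f)])))
def att(f): return [180,0,95.65+np.degrees(f)]
def td(p): d=np.array(p[:2])-DO; return np.round(1000*np.array([d@[np.cos(t),np.sin(t)],d@[-np.sin(t),np.cos(t)]]),1)
f=1.85
bot.movep([*wp(f,42),0.15],att(f))
print(line(wp(f,42),0.042,vel=0.15,stop_force=10),bot.current_joints()[6])
for f in np.linspace(1.85,0,11):
    r=line(wp(f,17),0.042,att(f),vel=0.07,stop_force=8)
    print(round(f,2),r,td(bot.current_position()),np.round(bot.current_ft_force(),1))
    if r: break
print(bot.current_clock())
E
python3 latch.py
```

```text
False 86.78147286068817
1.85 False [ 115.3 -110.9] [-0.7  0.3  0.6]
1.66 False [  99.2 -116.8] [ 0.3 -0.8  0.6]
1.48 False [  82.2 -119.8] [-0.3 -0.3 -0.2]
1.3 False [  65.  -119.9] [-0.5  0.9 -0.5]
1.11 False [  48.  -116.9] [ 0.6 -0.7  0.5]
0.92 False [  31.9 -110.8] [-0.6  0.4  0.4]
0.74 False [  17.2 -101.8] [ 0.3 -0.7 -0.4]
0.56 False [  4.4 -90.3] [ 0.3 -0.5 -0.1]
0.37 False [ -6.  -76.5] [ 0.6  0.1 -0.6]
0.19 False [-13.8 -61.2] [-0.1 -0.2  0.1]
0.0 False [-18.7 -44.8] [-0.5  0.3 -0.6]
38.5
```

Now I'll nudge the latch gently towards its stop, back off and look.

```bash
sed '/^f=1.85/,$d' latch.py > lh.py; python3 - <<'E'
from lh import *
import json
r=line(wp(0,10),0.042,vel=0.02,stop_force=3.5); print(r,td(bot.current_position()),bot.current_ft_force())
line(wp(0,45),0.045,vel=0.15); line(wp(0,75)+[0.01,0],0.17,vel=0.2)
im,c=snap('wrist','w8.png'); json.dump({k:np.array(v).tolist() for k,v in c.items()},open('w8.json','w'))
hsv=cv2.cvtColor(im,cv2.COLOR_RGB2HSV)
red=cv2.inRange(hsv,(0,150,100),(6,255,255))|cv2.inRange(hsv,(174,150,100),(180,255,255))
n,l,s,ce=cv2.connectedComponentsWithStats(red)
for i in range(1,n):
    if s[i,4]>15: print('red',s[i],td(px2w(c,ce[i],.03)))
print(bot.current_clock())
E
```

```text
True [-19.2 -44.7] [ 0.08329596 -0.15328918  0.07880391]
red [326 113   6   9  41] [ -0.1 -16.3]
red [ 295  127  118   18 1516] [ 18.5 -28.2]
39.9083
```

View pics/w8.png

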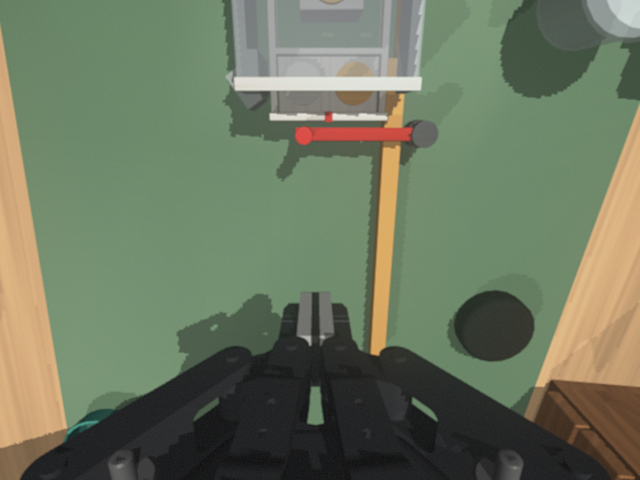

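The latch lies parallel to the tail, just behind it, with the knob at (304,135) and the pivot at (425,133). I'll measure its angle against the tail.

```bash
python3 - <<'E'
from lh import *
import json
c=json.load(open('w8.json')); im=cv2.imread('pics/w8.png'); hsv=cv2.cvtColor(im,cv2.COLOR_BGR2HSV)
red=cv2.inRange(hsv,(0,150,60),(6,255,255))|cv2.inRange(hsv,(174,150,60),(180,255,255))
P=[]
for u in range(320,402,3):
    v=np.where(red[122:150,u])[0]+122; P.append(np.r_[td(px2w(c,(u+.5,v[0]),.029)),td(px2w(c,(u+.5,v[-1]+1),.029))])
P=np.array(P); print(np.polyfit(P[:,0],P[:,1],1),np.polyfit(P[:,2],P[:,3],1))
for n,uv,z in [('knob',(304,135),.066),('pivot',(425,133),.034),('tailL',(270,121),.032),('tailR',(386,121),.032),('lipL',(236,91),.06),('lipR',(421,90),.06)]: print(n,td(px2w(c,uv,z)))
E
```

```text
[ 1.12830557e-03 -2.38144055e+01] [-7.06359784e-03 -3.31889102e+01]
knob [-17.6 -28. ]
pivot [ 74.  -27.3]
tailL [-44.7 -18.7]
tailR [ 43.9 -18.6]
lipL [-63.2   0. ]
lipR [60.7  0.8]
```

The gap from tail to latch measures 5.2 mm against 5 mm expected when home, and the latch angle is about 0. That confirms both, so I'm handing in.

```bash
python3 -c "
from h import *
print(bot.hand_in(), bot.current_clock())"
```

```text
the job is handed in; nothing more can be done
the job is handed in; nothing more can be done
```

The job is handed in: the holder stands in the tray's middle bay, the tray is home against the end stop under the cover, and the latch is shut behind it (5.2 mm gap measured, 5 mm expected), at about 40 s of the 72 s allowed.

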